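# Stroke down the tasting tally flags

## Robot

A 7-joint arm with a two-finger parallel gripper is mounted at the origin on the work surface. World frame = base frame: x ahead of the robot, y to its left, z up, the work surface at z = 0. Lengths are in m, angles in rad, forces in N, time in s.
With the tool pointing down it reaches from about 0.425 to 0.925 m from the base axis. Payload 6.8 kg.
Tool frame: the origin (TCP) lies where the fingers leave the gripper's body, on its centre line; the fingertips stand 73 mm ahead of it and the grasp point (between the pads) lies 54 mm ahead of it; z points along the fingers, y is the direction in which the jaws open and shut (so a half turn about z gives the same grasp; the last joint's range is limited). The gripper opens to 85 mm and grips with 20 to 120 N. Pads are 22 mm wide; open, the fingers measure 114 mm over their backs; the gripper's body (76 mm by 85 mm) begins 54 mm behind the grasp point. The pads swing forward as they close: fully open they stand 13 mm farther back than shut.
Start: joints at [-1.216, 0.477, 0.022, 1.555, -0.011, 1.109, -0.083], TCP at [0.301, 0.604, 0.304] pointing down, gripper open.
Joint ranges: [-2.96, 2.96], [-0.34, 2.1], [-1.41, 1.46], [0.24, 2.44], [-1.37, 4.51], [0.17, 1.92], [-2.96, 2.96]. Speed limits (rad/s): [2.39, 2.39, 3.14, 3.14, 3.14, 3.14, 3.14].

## Interface

Orientations are given as a rotation vector (axis times angle).
In Python, from bench import r gives the robot as it stands.
- The arm moves only by the shell command python3 -m handwheel 'ROWS' [FORCE]. ROWS is JSON, a list that holds one entry, the list of rows, each a list of 7 numbers: the shift along the world's x, y, z in m, then the turn, a rotation vector about the world's x, y, z in rad, then the finger opening in m, from 0 to 0.0854. A call has 1 to 10 rows; each row shifts and turns the commanded pose from where the row before left it; what a row does not reach is not made up. A row lasts 1/12 s, in which the tool goes at most 41.7 mm and 7.16 degrees, less where a joint would pass 70% of its speed; a pose out of reach is approached as far as the arm can. A call is refused whole if a number of a shift passes 0.0417 or a number of a turn 0.125, either way. A call with a gripper value outside its range is refused whole. The fingers move at their own pace and stop on an object; FORCE is the grip in N (left out, the last holds). Time passes only in rows, so rows that do not move let the fingers close. It gives the time, the measured TCP pose, the force and the opening at its end, in the units of the state.
- r.get_obs(): the state, without advancing time (a new reading comes with each control period).
- r.grab_frame(name): name is "scene" or "side" or "wrist"; returns (picture, depth): 400x640x3 uint8, red, green, blue; 400x640 float32, m along the optical axis (not along the pixel's ray), 0 where there is no reading.
- r.get_calibration(name): a dict with "vertical_fov" (degrees; the focal length in pixels is half the picture's height over the tangent of half this angle, whatever the lens; pixels are square), "cx", "cy" (the principal point, pixels), "k1" (the pictures are not rectified: a ray, as slopes to the right and down, at radius r is drawn at 1 + k1 r^2 times it, then the intrinsics apply), "R" (3x3) and "t" (3): a world point X has camera coordinates R X + t; the wrist camera has in their place "T_tool_cam" (4x4, takes a point from camera to tool coordinates, whose origin is the TCP and whose axes are the flange's). Camera axes: x right, y down, z forward; pixel columns grow to the right and rows downward; lengths in m; the calibration is good to about 2 mm. A picture is of the moment at which its call begins: read the wrist's pose just before it. get_calibration takes no time and is no camera call.
- r.hand_in(): hands the job in, once; it reports no verdict.
Trained networks look in the newest picture that a camera, given by its name, has taken for a name from the list of things; names that differ only in an ending like _2 or _b are one class to them, and where a whole thing is asked for, a point or a joint stands for the part that bears it (a point fixed in the world has none). Each returns a list of dicts, best first, with "p" (0 to 1); they miss things now and then, are a little off and sometimes report something else, mostly with a low value. They report only what shows in the picture. A call takes as long as a camera call.
- r.masks_of(label, camera): "pixels" (400x640 bool, what is visible of it) and "at" ([column, row] in pixels, amid what is visible of it).
The state is a dict: "clock": time; "joints": joint angles; "qvel": joint speeds; "tau": joint torques, N m; "tcp_pos": TCP position; "orientation": TCP orientation; "contact_force": force on the tool from outside, world axes, zero at the start; "moment": the same for the moment, N m; "grip_width": finger opening in m.
Only numpy, scipy, OpenCV 4.12 (cv2) and the standard library are available. Lean on these libraries where they do the work, as an engineer would, in place of code of your own. Each camera call takes 0.05 s, during which the arm holds its last target.

## Task

The tasting round is over: clear the curved tally rail by running your fingertips lightly along its row of flags in one continuous stroke, starting from the end with the round pad, so that the six flags fold down one after another and are left lying down, flat or nearly so. Keep the fingertips low on the row until the last flag is down; do not lift or shove the rail, and leave the cups, bowls, spoon and timer where they are.

Things in the scene. Friction and masses are not known exactly. Their poses are not given: they have to be found in the camera images.
- rail: (All sizes here are in mm, angles in rad.) The tally rail: a curved flat wooden strip, 44 wide and 12 thick, about 340 long along its curve, about 1 kg, standing loose on the table, with six white flags hinged on top in a row. Its centreline is an arc of radius 220 whose hollow side faces its own -x; origin: underside, middle of the arc. Row direction at the middle is its +y. It starts with a round pad (64 across, same 12 thickness) at its -y end; the +y end is cut square.
- start_pad (a point): Centre of the round pad's top face, 12 above the table, on the row's centreline 44 before flag 1: the end where the stroke starts. Same axes as the rail.
- hinge1 (a point): Middle of the hinge line of flag 1 (counted from the round pad), on the centreline, 16 above the table, 4 above the strip's top. Hinges are 48 apart along the arc. Same axes as the rail.
- flag1 (a joint): Angle of flag 1, a white plate 30 wide (across the row), 3 thick, its top edge 40 above its hinge. 0 = upright, 1.5 = lying flat along the row, pointing away from the round pad. It folds only that way, at under 1 N on its upper part, and stays where it is left. A fingertip passing 9 above the hinge lays it to about 1.3.
- hinge2 (a point): Middle of the hinge line of flag 2 (counted from the round pad), on the centreline, 16 above the table, 4 above the strip's top. Hinges are 48 apart along the arc. Same axes as the rail.
- flag2 (a joint): Angle of flag 2, a white plate 30 wide (across the row), 3 thick, its top edge 40 above its hinge. 0 = upright, 1.5 = lying flat along the row, pointing away from the round pad. It folds only that way, at under 1 N on its upper part, and stays where it is left. A fingertip passing 9 above the hinge lays it to about 1.3.
- hinge3 (a point): Middle of the hinge line of flag 3 (counted from the round pad), on the centreline, 16 above the table, 4 above the strip's top. Hinges are 48 apart along the arc. Same axes as the rail.
- flag3 (a joint): Angle of flag 3, a white plate 30 wide (across the row), 3 thick, its top edge 40 above its hinge. 0 = upright, 1.5 = lying flat along the row, pointing away from the round pad. It folds only that way, at under 1 N on its upper part, and stays where it is left. A fingertip passing 9 above the hinge lays it to about 1.3.
- hinge4 (a point): Middle of the hinge line of flag 4 (counted from the round pad), on the centreline, 16 above the table, 4 above the strip's top. Hinges are 48 apart along the arc. Same axes as the rail.
- flag4 (a joint): Angle of flag 4, a white plate 30 wide (across the row), 3 thick, its top edge 40 above its hinge. 0 = upright, 1.5 = lying flat along the row, pointing away from the round pad. It folds only that way, at under 1 N on its upper part, and stays where it is left. A fingertip passing 9 above the hinge lays it to about 1.3.
- hinge5 (a point): Middle of the hinge line of flag 5 (counted from the round pad), on the centreline, 16 above the table, 4 above the strip's top. Hinges are 48 apart along the arc. Same axes as the rail.
- flag5 (a joint): Angle of flag 5, a white plate 30 wide (across the row), 3 thick, its top edge 40 above its hinge. 0 = upright, 1.5 = lying flat along the row, pointing away from the round pad. It folds only that way, at under 1 N on its upper part, and stays where it is left. A fingertip passing 9 above the hinge lays it to about 1.3.
- hinge6 (a point): Middle of the hinge line of flag 6 (counted from the round pad), on the centreline, 16 above the table, 4 above the strip's top. Hinges are 48 apart along the arc. Same axes as the rail.
- flag6 (a joint): Angle of flag 6, a white plate 30 wide (across the row), 3 thick, its top edge 40 above its hinge. 0 = upright, 1.5 = lying flat along the row, pointing away from the round pad. It folds only that way, at under 1 N on its upper part, and stays where it is left. A fingertip passing 9 above the hinge lays it to about 1.3.
- cup_a: A lidded white tasting cup, 67 across the lid, 79 tall with its knob, small side handle reaching 54 from the axis; stands loose beside the rail. Origin: centre of its underside. Leave it alone.
- cup_b: A second lidded white tasting cup, the same shape and size as cup_a (67 across, 79 tall, handle reaching 54 from the axis), loose. Origin: centre of its underside. Leave it alone.
- bowl_a: An open white tasting bowl, 84 across the rim, 50 tall, loose, on the hollow side of the rail's curve. Origin: centre of its underside. Leave it alone.
- bowl_b: A second open white tasting bowl, 84 across, 50 tall, loose, on the outer side of the rail's curve. Origin: centre of its underside. Leave it alone.
- spoon: A steel tasting spoon, 150 long, lying loose on the table; its x axis runs along it. Leave it alone.
- timer: A grey plastic brewing timer, 50 x 50 x 30 tall, loose, on the hollow side of the rail's curve. Origin: centre of its underside. Leave it alone.

How it is judged:
On the way, in this order (a step that is already met when the one before it is completed fails the run):
1. flag 1 is folded down (past 60 degrees), before any later flag (value of joint flag1 above 1.05 rad), for 0.1 s.
2. flag 2 is folded down (past 60 degrees), before any later flag (value of joint flag2 above 1.05 rad), for 0.1 s.
3. flag 3 is folded down (past 60 degrees), before any later flag (value of joint flag3 above 1.05 rad), for 0.1 s.
4. flag 4 is folded down (past 60 degrees), before any later flag (value of joint flag4 above 1.05 rad), for 0.1 s.
5. flag 5 is folded down (past 60 degrees), before any later flag (value of joint flag5 above 1.05 rad), for 0.1 s.
6. flag 6 is folded down (past 60 degrees), before any later flag (value of joint flag6 above 1.05 rad), for 0.1 s.
At the end, for the whole second after the job is handed in: All six flags lie folded past 60 degrees (1.05 rad); the rail stands flat, at rest, within 20 mm of where it was; every cup, bowl, the spoon and the timer within 15 mm of where it was (value of joint each of flag1, flag2, flag3, flag4, flag5, flag6 above 1.05 rad and distance of rail from where it was at the start of the episode below 0.02 m and angle between rail's own z axis and vertical below 0.05 rad and linear speed of rail below 0.02 m/s and distance of each of cup_a, cup_b, bowl_a, bowl_b, spoon, timer from where it was at the start of the episode below 0.015 m); the robot touches nothing.
It fails at once if the fingers leave the row upwards between the first flag and the last (grasp point more than 90 mm above the table; about 45 mm is normal) (value of joint flag1 above 1.05 rad and value of joint flag6 below 1.05 rad and z of the grasp point in the frame of rail above 0.09 m).
It fails at once if the rail is lifted, carried or shoved (more than 20 mm, or tipped) (distance of rail from where it was at the start of the episode above 0.02 m or angle between rail's own z axis and vertical above 0.1 rad).
It fails at once if the fingers press the rail or its flags harder than 20 N (contact force between the fingers and rail above 20 N).
It fails at once if a bystander is moved more than 15 mm (distance of any of cup_a, cup_b, bowl_a, bowl_b, spoon, timer from where it was at the start of the episode above 0.015 m).
It also fails if it takes over 42 s, if anything falls off the work surface, if the arm or the gripper's body presses on something with over 40 N, if the wrist force passes 120 N, or if a joint passes its speed limit or range.

## Working session

There is one attempt and no reset: what is moved stays moved. The work goes in short steps, Python scripts to look and compute and a shell command to move; the robot and the scene stay as the last step left them, time stands still between calls to the robot, and variables do not carry over. Pictures are saved under pics/ and viewed, and the job is handed in when it is done.

```bash
ls; mkdir -p pics; python3 - <<'E'
from bench import r
import cv2
o=r.get_obs()
print({k:(o[k]) for k in ("clock","tcp_pos","orientation","contact_force","grip_width","joints")})
for n in ("scene","side","wrist"):
    p,d=r.grab_frame(n); cv2.imwrite(f"pics/{n}0.png",p[:,:,::-1]); import numpy as np; np.savez(f"pics/{n}0.npz",p=p,d=d)
    print(n,r.get_calibration(n))
E
```

```text
pics
{'clock': 0.0, 'tcp_pos': array([0.30112842, 0.60359032, 0.30290868]), 'orientation': array([-7.20357324e-01, -3.05758935e+00,  2.84969806e-03]), 'contact_force': array([-0.25455234,  0.00546457, -0.23973148]), 'grip_width': 0.08522910216064762, 'joints': array([-1.21612799,  0.47781216,  0.02232369,  1.5564716 , -0.01149683,
        1.1092744 , -0.08312305])}
scene {'vertical_fov': 42.33468854294482, 'cx': 319.14702912296843, 'cy': 200.0709321010595, 'k1': -0.11560865782411826, 'R': array([[-0.19456148,  0.98066244,  0.02114241],
       [ 0.66210749,  0.1472028 , -0.7348095 ],
       [-0.7237123 , -0.12896707, -0.67794395]]), 't': array([ 0.09216232, -0.34595039,  1.22472628])}
side {'vertical_fov': 51.87434031949293, 'cx': 322.41651542635265, 'cy': 203.52336474737027, 'k1': -0.022843103483448778, 'R': array([[ 0.89512951, -0.44553798, -0.0154619 ],
       [-0.31360236, -0.60464925, -0.7321563 ],
       [ 0.31685441,  0.6602236 , -0.68096115]]), 't': array([-0.49999836,  0.21245944,  0.5522992 ])}
wrist {'vertical_fov': 66.92210561519877, 'cx': 322.04214139897954, 'cy': 204.15285668647104, 'k1': -0.04863720767692653, 'T_tool_cam': array([[ 8.52493432e-04, -9.51681350e-01, -3.07086114e-01,
         7.85405490e-02],
       [ 9.99999602e-01,  7.30073688e-04,  5.13522337e-04,
         6.58611813e-04],
       [-2.64514140e-04, -3.07086429e-01,  9.51681593e-01,
        -6.96106661e-02],
       [ 0.00000000e+00,  0.00000000e+00,  0.00000000e+00,
         1.00000000e+00]])}
```

View pics/scene0.png

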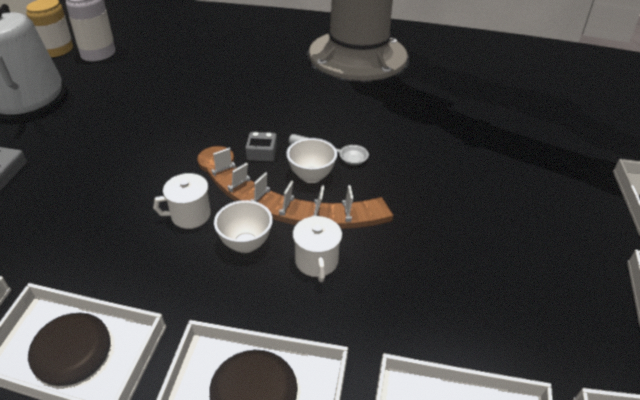

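View pics/side0.png

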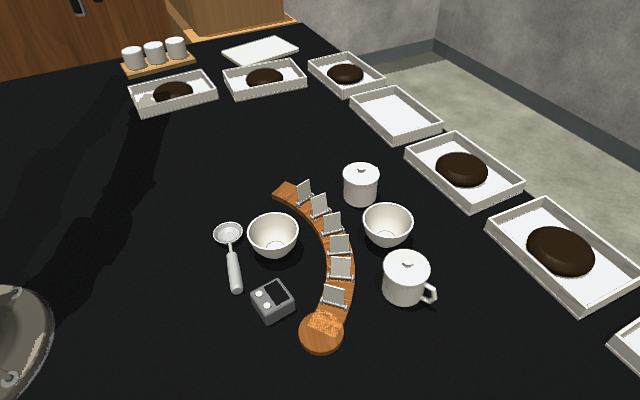

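View pics/wrist0.png

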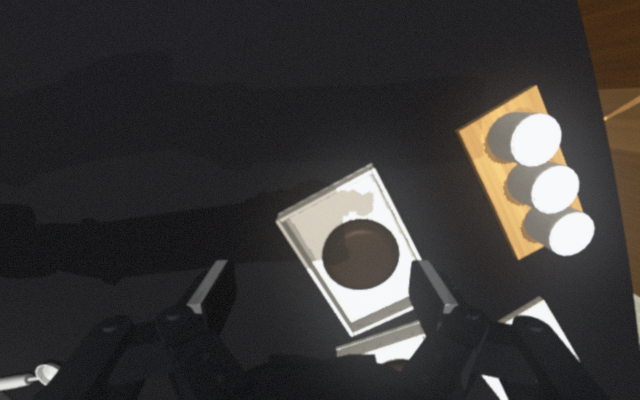

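The scene and side views both show the rail. In the side view the pad is at about (321,333), flags run up to (303,190), and the cups and bowls stand close on both sides. Next I'll measure it.

```bash
cat > h.py <<'E'
import numpy as np, cv2
def rays(c,h=400,w=640):
    f=h/2/np.tan(np.radians(c["vertical_fov"])/2)
    v,u=np.mgrid[0:h,0:w].astype(float)
    K=np.array([[f,0,c["cx"]],[0,f,c["cy"]],[0,0,1]])
    pts=cv2.undistortPoints(np.stack([u.ravel(),v.ravel()],1)[:,None],K,np.array([c["k1"],0,0,0,0.]))
    return pts.reshape(h,w,2)
def world(c,d,R=None,t=None):
    s=rays(c,*d.shape)
    P=np.dstack([s*d[...,None],d])
    R,t=c["R"],c["t"]
    W=(P-t)@R
    W[d<=0]=np.nan
    return W
E
python3 - <<'E'
from bench import r
from h import *
from scipy.optimize import least_squares
for n in ("side","scene"):
    r.grab_frame(n) 
    z=np.load(f"pics/{n}0.npz"); c=r.get_calibration(n); W=world(c,z['d']); np.save(f"pics/W{n}.npy",W)
    tot={}
    for l in ("rail","cup_a","bowl_a","timer","spoon","flag1"):
        for m in r.masks_of(l,n):
            q=W[m["pixels"]]; q=q[~np.isnan(q[:,0])]
            if len(q)==0: continue
            print(n,l,round(m["p"],2),m["at"],len(q),q.min(0).round(3),q.max(0).round(3),np.median(q,0).round(3))
            if l=="rail" and m["p"]>.5:
                hz=np.histogram(q[:,2],np.arange(-.01,.065,.005)); print(hz[0])
                p=z['p'][m["pixels"]].astype(int)
                np.save(f"pics/rail_{n}.npy",m["pixels"])
E
```

```text
side rail 0.68 [327.7, 272.6] 5842 [ 0.429 -0.222 -0.002] [0.59  0.126 0.057] [ 0.524 -0.124  0.012]
[   0   17  117  664 2771  424  260  232  248  254  248  268  297   42]
side cup_a 0.62 [360.7, 184.4] 1397 [ 0.618 -0.003 -0.001] [0.732 0.134 0.079] [0.642 0.014 0.059]
side cup_a 0.44 [318.8, 201.0] 342 [ 0.545  0.009 -0.002] [0.603 0.079 0.056] [0.561 0.015 0.035]
side bowl_a 0.89 [387.1, 223.7] 1751 [ 0.596 -0.122 -0.   ] [ 0.679 -0.038  0.051] [ 0.646 -0.068  0.032]
side bowl_a 0.73 [273.0, 233.8] 1816 [ 0.422 -0.059 -0.001] [0.502 0.024 0.051] [ 0.464 -0.001  0.032]
side timer 0.66 [316.7, 203.7] 304 [0.545 0.008 0.016] [0.575 0.021 0.056] [0.56  0.015 0.035]
side timer 0.55 [270.4, 299.1] 1401 [ 0.391 -0.147 -0.003] [ 0.446 -0.073  0.033] [ 0.416 -0.128  0.029]
side timer 0.37 [328.6, 270.7] 6172 [ 0.429 -0.222 -0.003] [0.601 0.143 0.057] [ 0.525 -0.123  0.012]
side spoon 0.84 [233.9, 245.4] 1056 [ 0.371 -0.076 -0.003] [0.43  0.076 0.02 ] [0.391 0.018 0.012]
side flag1 0.89 [338.9, 268.5] 414 [ 0.511 -0.134  0.015] [ 0.542 -0.112  0.056] [ 0.527 -0.123  0.036]
side flag1 0.79 
[... 1395 characters left out ...]
.84 [350.2, 154.9] 566 [ 0.347 -0.078 -0.003] [0.44  0.074 0.051] [0.392 0.043 0.009]
scene flag1 0.84 [221.7, 157.6] 339 [ 0.441 -0.192  0.011] [ 0.509 -0.151  0.058] [ 0.498 -0.162  0.036]
scene flag1 0.79 [240.9, 177.0] 241 [ 0.516 -0.131  0.01 ] [ 0.544 -0.11   0.057] [ 0.529 -0.121  0.036]
scene flag1 0.58 [316.1, 203.6] 103 [0.547 0.008 0.009] [0.577 0.022 0.056] [0.569 0.017 0.039]
scene flag1 0.54 [349.3, 200.4] 158 [ 0.488  0.05  -0.001] [0.568 0.067 0.057] [0.555 0.061 0.038]
scene flag1 0.52 [262.4, 187.1] 237 [ 0.535 -0.088  0.016] [ 0.564 -0.073  0.058] [ 0.551 -0.08   0.037]
scene flag1 0.47 [288.0, 196.8] 165 [ 0.489 -0.051 -0.002] [ 0.576 -0.028  0.057] [ 0.563 -0.032  0.038]
```

```bash
python3 - <<'E'
from h import *
from scipy.optimize import least_squares
from scipy.spatial.transform import Rotation as Ro
F=np.array([[.497,-.1625],[.528,-.122],[.549,-.081],[.5615,-.0335],[.5645,.016],[.552,.060]])
def pt(p,s): return np.stack([p[0]+.22*np.cos(p[2]+s/.22),p[1]+.22*np.sin(p[2]+s/.22)],-1)
s=np.arange(6)*.048
f=least_squares(lambda p:(pt(p,s)-F).ravel(),[.34,0,-.6]).x
print(f,(pt(f,s)-F).round(4).tolist(),"pad",pt(f,-.044))
# independent: strip-top points radial extents
for n in ("side","scene"):
    W=np.load(f"pics/W{n}.npy")[np.load(f"pics/rail_{n}.npy")]
    W=W[(abs(W[:,2]-.012)<.003)]
    rr=np.hypot(W[:,0]-f[0],W[:,1]-f[1]); a=(np.arctan2(W[:,1]-f[1],W[:,0]-f[0])-f[2])*.22
    for lo in np.arange(-.08,.3,.03):
        k=(a>=lo)&(a<lo+.03)
        if k.sum()>20: print(n,round(lo,2),k.sum(),np.percentile(rr[k],[2,98]).round(4),np.percentile(a[k],[1,99]).round(3))
o=np.array([-7.20357324e-01,-3.05758935e+00,2.85e-3]);print(Ro.from_rotvec(o).as_matrix().round(3))
for ss in np.arange(-.08,.31,.02):
    th=f[2]+ss/.22; print(round(ss,3),pt(f,ss).round(4),round(th,3))
for n in ("side","scene"):
  W=np.load(f"pics/W{n}.npy"); k=(W[...,2]>.03)&(W[...,0]>.3)&(W[...,0]<.75)&(abs(W[...,1])<.3)
  w=W[k]; d=abs(np.hypot(w[:,0]-f[0],w[:,1]-f[1])-.22); a=(np.arctan2(w[:,1]-f[1],w[:,0]-f[0])-f[2])*.22
  m=(d>.02)&(a>-.1)&(a<.33); print(n,"nearest tall obstacle",np.sort(d[m])[[0,20,100]].round(3))
E
```

```text
[ 0.34310971 -0.0040324  -0.790804  ] [[0.0008, 0.0021], [0.0, -0.0012], [0.0004, 0.0006], [-0.0004, -0.0004], [-0.0021, -0.002], [0.0013, 0.001]] pad [ 0.46367356 -0.18805511]
side -0.08 676 [0.1948 0.2487] [-0.078 -0.05 ]
side -0.05 753 [0.1933 0.2498] [-0.05 -0.02]
side -0.02 353 [0.1995 0.242 ] [-0.02   0.009]
side 0.01 239 [0.1999 0.2417] [0.01 0.04]
side 0.04 157 [0.2004 0.2411] [0.04  0.069]
side 0.07 130 [0.1982 0.241 ] [0.07  0.097]
side 0.1 87 [0.1971 0.2404] [0.102 0.129]
side 0.13 122 [0.1966 0.2386] [0.13 0.16]
side 0.16 131 [0.1966 0.2355] [0.162 0.19 ]
side 0.19 90 [0.1959 0.2333] [0.19 0.22]
side 0.22 124 [0.196  0.2287] [0.221 0.249]
side 0.25 159 [0.1961 0.2323] [0.251 0.28 ]
side 0.28 192 [0.1954 0.2369] [0.28  0.305]
scene -0.08 176 [0.1984 0.2482] [-0.077 -0.051]
scene -0.05 178 [0.191  0.2499] [-0.05 -0.02]
scene -0.02 166 [0.2003 0.243 ] [-0.019  0.01 ]
scene 0.01 161 [0.215 0.243] [0.01  0.039]
scene 0.04 285 [0.2008 0.2425] [0.042 0.07 ]
scene 0.07 149 [0.202  0.2402] [0.07 0.1 ]
scene 0.1 294 [0.198  0.2387] [0.101 0.13 ]
scene 0.13 279 [0.2006 0.2419] [0.13
[... 268 characters left out ...]
-0.002]
 [-0.    -0.002 -1.   ]]
-0.08 [ 0.4321 -0.2052] -1.154
-0.06 [ 0.45   -0.1963] -1.064
-0.04 [ 0.467  -0.1858] -0.973
-0.02 [ 0.483  -0.1738] -0.882
0.0 [ 0.4978 -0.1604] -0.791
0.02 [ 0.5114 -0.1457] -0.7
0.04 [ 0.5236 -0.1299] -0.609
0.06 [ 0.5342 -0.113 ] -0.518
0.08 [ 0.5433 -0.0952] -0.427
0.1 [ 0.5508 -0.0766] -0.336
0.12 [ 0.5565 -0.0575] -0.245
0.14 [ 0.5605 -0.0379] -0.154
0.16 [ 0.5627 -0.018 ] -0.064
0.18 [0.563 0.002] 0.027
0.2 [0.5616 0.0219] 0.118
0.22 [0.5583 0.0417] 0.209
0.24 [0.5533 0.061 ] 0.3
0.26 [0.5465 0.0798] 0.391
0.28 [0.5381 0.0979] 0.482
0.3 [0.528  0.1152] 0.573
side nearest tall obstacle [0.043 0.046 0.053]
scene nearest tall obstacle [0.043 0.047 0.05 ]
```

```bash
python3 -m handwheel '[[[0.022,-0.032,0,0,0,-0.1,0],[0.022,-0.032,0,0,0,-0.1,0],[0.022,-0.032,0,0,0,-0.1,0],[0.022,-0.032,0,0,0,-0.1,0],[0.022,-0.032,0,0,0,-0.1,0],[0.022,-0.032,0,0,0,-0.1,0],[0.022,-0.032,0,0,0,-0.1,0],[0.022,-0.032,0,0,0,-0.1,0],[0.022,-0.032,0,0,0,-0.1,0],[0.022,-0.032,0,0,0,-0.1,0]]]' 20
```

```text
clock: 1.68
tcp_pos: [0.5222, 0.2824, 0.3043]
orientation: [-2.104, -2.333, -0.001]
contact_force: [0.5, 0.8, -1.1]
grip_width: -0.0001
```

```bash
python3 -m handwheel '[[[-0.005,-0.04,0,0,0,-0.09,0],[-0.005,-0.04,0,0,0,-0.09,0],[-0.005,-0.04,0,0,0,-0.09,0],[-0.005,-0.04,0,0,0,-0.09,0],[-0.005,-0.04,0,0,0,-0.09,0],[-0.005,-0.04,0,0,0,-0.09,0],[-0.005,-0.04,0,0,0,-0.09,0],[-0.005,-0.04,0,0,0,-0.09,0],[-0.005,-0.04,0,0,0,-0.09,0],[-0.005,-0.04,0,0,0,-0.09,0]]]'
```

```text
clock: 2.52
tcp_pos: [0.4708, -0.1178, 0.3043]
orientation: [-2.909, -1.187, -0.002]
contact_force: [1.4, -0.0, -1.0]
grip_width: -0.0003
```

```bash
python3 -m handwheel '[[[-0.004,-0.025,0,0,0,-0.09,0],[-0.004,-0.025,0,0,0,-0.09,0],[-0.004,-0.023,-0.02,0,0,0,0],[0,0,-0.03,0,0,0,0],[0,0,-0.03,0,0,0,0],[0,0,-0.03,0,0,0,0],[0,0,-0.03,0,0,0,0],[0,0,-0.02,0,0,0,0],[0,0,0,0,0,0,0],[0,0,0,0,0,0,0]]]'; python3 - <<'E'
from bench import r
from h import *
from scipy.spatial.transform import Rotation as Ro
o=r.get_obs(); M=Ro.from_rotvec(o["orientation"]).as_matrix(); T=o["tcp_pos"]
print(T,M.round(3).tolist(),"yaw y",np.arctan2(M[1,1],M[0,1]),o["joints"].round(2))
C=np.array([.3431,-.004])
print("pos: R,s",np.hypot(*(T[:2]-C)),(np.arctan2(*(T[:2]-C)[::-1])+.7908)*.22)
for n in ("side","scene"):
    p,d=r.grab_frame(n); cv2.imwrite(f"pics/{n}1.png",p[:,:,::-1]); W=world(r.get_calibration(n),d)
    k=(np.hypot(W[...,0]-T[0],W[...,1]-T[1])<.03)&(W[...,2]>.03)
    w=W[k]; print(n,len(w),"lowest",np.sort(w[:,2])[[0,5,20]].round(4), "TCPz-.073",T[2]-.073)
    k=w[:,2]<np.sort(w[:,2])[5]+.015; print((w[k].min(0)-T).round(3),(w[k].max(0)-T).round(3))
E
```

```text
clock: 3.35
tcp_pos: [0.459, -0.1891, 0.1437]
orientation: [-3.001, -0.926, 0.003]
contact_force: [-0.1, -0.2, 0.3]
grip_width: 0.0
[ 0.45901709 -0.18910396  0.14366634] [[0.826, 0.563, -0.002], [0.563, -0.826, 0.0], [-0.001, -0.001, -1.0]] yaw y -0.9723549682183616 [-0.21  0.48  0.6   2.14 -0.45  0.65 -0.28]
pos: R,s 0.21840386598705785 -0.0485133474376093
side 1959 lowest [0.0695 0.0741 0.0766] TCPz-.073 0.07066634053861225
[-0.013 -0.015 -0.074] [ 0.012  0.007 -0.055]
scene 1671 lowest [0.0737 0.0769 0.0795] TCPz-.073 0.07066634053861225
[-0.002 -0.016 -0.07 ] [ 0.015  0.014 -0.052]
```

View pics/side1.png

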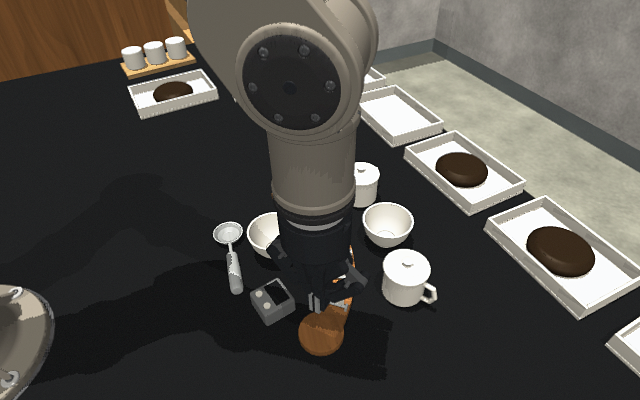

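```bash
python3 - <<'E'
from bench import r
from h import *
from scipy.spatial.transform import Rotation as Ro
o=r.get_obs(); M=Ro.from_rotvec(o["orientation"]).as_matrix(); T=o["tcp_pos"]
for n in ("side","scene"):
    p,d=r.grab_frame(n); W=world(r.get_calibration(n),d)
    L=(W-T)@M
    k=(np.hypot(L[...,0],L[...,1])<.09)&(W[...,2]>.062); l=L[k]
    for a in np.arange(-.06,.08,.01):
        q=l[(l[:,2]>a)&(l[:,2]<a+.01)]
        if len(q)>5: print(n,round(a,2),len(q),"x",np.percentile(q[:,0],[1,99]).round(3),"y",np.percentile(q[:,1],[1,99]).round(3))
E
```

```text
side -0.06 162 x [-0.037  0.008] y [-0.019  0.038]
side -0.05 125 x [-0.011  0.008] y [0.027 0.041]
side -0.04 276 x [-0.02   0.006] y [0.004 0.043]
side -0.03 515 x [-0.02  0.01] y [-0.057  0.058]
side -0.02 637 x [-0.018  0.012] y [-0.06   0.062]
side -0.01 374 x [-0.017 -0.   ] y [-0.055  0.056]
side 0.0 337 x [-0.017  0.006] y [-0.047  0.049]
side 0.01 364 x [-0.013  0.011] y [-0.039  0.039]
side 0.02 238 x [-0.014  0.007] y [-0.032  0.033]
side 0.03 71 x [-0.013 -0.006] y [-0.015  0.017]
side 0.04 94 x [-0.012  0.   ] y [-0.012  0.014]
side 0.05 100 x [-0.012  0.004] y [-0.013  0.014]
side 0.06 74 x [-0.011  0.004] y [-0.012  0.014]
side 0.07 8 x [-0.01  -0.003] y [-0.004  0.007]
scene -0.06 117 x [-0.001  0.037] y [-0.037  0.038]
scene -0.05 202 x [-0.004  0.014] y [-0.039  0.04 ]
scene -0.04 378 x [-0.005  0.021] y [-0.042  0.044]
scene -0.03 436 x [-0.009  0.022] y [-0.057  0.06 ]
scene -0.02 414 x [-0.004  0.019] y [-0.059  0.061]
scene -0.01 295 x [-0.007  0.02 ] y [-0.054  0.055]
scene 0.0 251 x [-0.011  0.02 ] y [-0.046  0.047]
scene 0.01 307 x [-0.011  0.015] y [-0.038  0.04 ]
scene 0.02 185 x [-0.007  0.015] y [-0.03   0.033]
scene 0.03 82 x [-0.008  0.014] y [-0.014  0.015]
scene 0.04 90 x [-0.005  0.013] y [-0.012  0.014]
scene 0.05 85 x [-0.006  0.013] y [-0.013  0.013]
scene 0.06 57 x [0.004 0.013] y [-0.012  0.011]
```

```bash
python3 -m handwheel '[[[0.001,-0.001,-0.02,0,0,0,0],[0,0,-0.02,0,0,0,0],[0,0,-0.007,0,0,0,0],[0,0,0,0,0,0,0],[0,0,0,0,0,0,0]]]'; python3 - <<'E'
from bench import r
from h import *
from scipy.spatial.transform import Rotation as Ro
o=r.get_obs(); T=o["tcp_pos"]; M=Ro.from_rotvec(o["orientation"]).as_matrix(); print(T,o["contact_force"].round(2))
C=np.array([.3431,-.004]);e=T[:2]-C
th0=np.arctan2(e[1],e[0]);print(np.hypot(*e),(th0+.7908)*.22,"yaw",np.arctan2(M[1,1],M[0,1]),"th",th0)
prev=T[:2]
for i in range(1,37):
    th=th0+i*.01/.22; p=C+.22*np.array([np.cos(th),np.sin(th)]); p_=np.round(p-prev,3); prev=prev+p_; print(i,p_)
E
```

```text
clock: 3.97
tcp_pos: [0.4606, -0.1902, 0.0976]
orientation: [3.002, 0.926, 0.001]
contact_force: [-0.2, -0.7, 0.8]
grip_width: -0.0004
[ 0.46062223 -0.19021601  0.09764079] [-0.16 -0.69  0.81]
0.22019963173811252 -0.04774385591738314 yaw -0.9722214959478139 th -1.007817526897196
1 [0.008 0.006]
2 [0.008 0.006]
3 [0.008 0.006]
4 [0.008 0.006]
5 [0.007 0.007]
6 [0.007 0.008]
7 [0.006 0.007]
8 [0.006 0.008]
9 [0.006 0.008]
10 [0.006 0.009]
11 [0.005 0.008]
12 [0.004 0.009]
13 [0.005 0.009]
14 [0.003 0.009]
15 [0.004 0.01 ]
16 [0.003 0.009]
17 [0.002 0.01 ]
18 [0.003 0.01 ]
19 [0.001 0.01 ]
20 [0.001 0.01 ]
21 [0.001 0.01 ]
22 [0.    0.009]
23 [0.   0.01]
24 [-0.    0.01]
25 [-0.001  0.01 ]
26 [-0.002  0.01 ]
27 [-0.002  0.01 ]
28 [-0.002  0.01 ]
29 [-0.003  0.009]
30 [-0.003  0.01 ]
31 [-0.004  0.009]
32 [-0.004  0.009]
33 [-0.005  0.009]
34 [-0.005  0.009]
35 [-0.005  0.008]
36 [-0.006  0.009]
```

```bash
python3 -m handwheel '[[[0.008,0.006,0,0,0,0.045,0],[0.008,0.006,0,0,0,0.045,0],[0.008,0.006,0,0,0,0.045,0],[0.008,0.006,0,0,0,0.045,0],[0.007,0.007,0,0,0,0.045,0],[0.007,0.008,0,0,0,0.045,0],[0.006,0.007,0,0,0,0.045,0]]]'; python3 - <<'E'
from bench import r
import numpy as np,cv2
o=r.get_obs();e=o["tcp_pos"][:2]-np.array([.3431,-.004]);print(np.hypot(*e),(np.arctan2(e[1],e[0])+.7908)*.22,o["contact_force"].round(2),o["tcp_pos"][2])
p,d=r.grab_frame("side"); cv2.imwrite("pics/side2.png",cv2.resize(p[100:360,200:460,::-1],(600,600)))
E
```

```text
clock: 4.55
tcp_pos: [0.5134, -0.1427, 0.0969]
orientation: [-2.816, -1.394, -0.001]
contact_force: [0.0, 0.3, -0.8]
grip_width: -0.0003
0.2196633183897544 0.023633197014601103 [ 0.04  0.33 -0.81] 0.09693920064170555
```

View pics/side2.png

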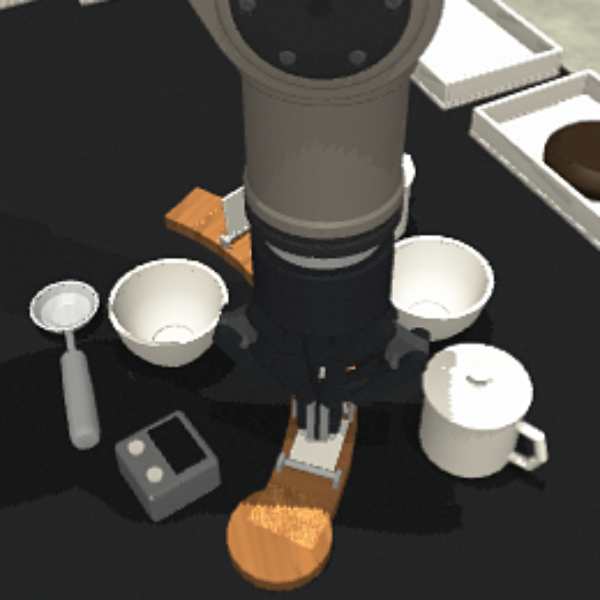

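The picture shows flag 1 folding under the fingertips at about (320,440). The force is small, so the stroke continues.

```bash
python3 -m handwheel '[[[0.006,0.008,0,0,0,0.045,0],[0.006,0.008,0,0,0,0.045,0],[0.006,0.009,0,0,0,0.045,0],[0.005,0.008,0,0,0,0.045,0],[0.004,0.009,0,0,0,0.045,0],[0.005,0.009,0,0,0,0.045,0],[0.003,0.009,0,0,0,0.045,0],[0.004,0.010,0,0,0,0.045,0],[0.003,0.009,0,0,0,0.045,0]]]'; python3 - <<'E'
from bench import r
import numpy as np,cv2
o=r.get_obs();e=o["tcp_pos"][:2]-np.array([.3431,-.004]);print(np.hypot(*e),(np.arctan2(e[1],e[0])+.7908)*.22,o["contact_force"].round(2),o["tcp_pos"][2])
E
```

```text
clock: 5.35
tcp_pos: [0.5548, -0.0637, 0.0969]
orientation: [-2.478, -1.931, -0.001]
contact_force: [0.1, -0.0, 0.6]
grip_width: -0.0
0.2199610578085121 0.11346809644837642 [ 0.1  -0.04  0.56] 0.09693012778641649
```

```bash
python3 -m handwheel '[[[0.002,0.010,0,0,0,0.045,0],[0.003,0.010,0,0,0,0.045,0],[0.001,0.010,0,0,0,0.045,0],[0.001,0.010,0,0,0,0.045,0],[0.001,0.010,0,0,0,0.045,0],[0,0.009,0,0,0,0.045,0],[0,0.010,0,0,0,0.045,0],[0,0.010,0,0,0,0.045,0],[-0.001,0.010,0,0,0,0.045,0],[-0.002,0.010,0,0,0,0.045,0]]]'; python3 - <<'E'
from bench import r
import numpy as np,cv2
o=r.get_obs();e=o["tcp_pos"][:2]-np.array([.3431,-.004]);print(np.hypot(*e),(np.arctan2(e[1],e[0])+.7908)*.22,o["contact_force"].round(2),o["tcp_pos"][2])
E
```

```text
clock: 6.18
tcp_pos: [0.5594, 0.0351, 0.097]
orientation: [1.985, 2.434, 0.001]
contact_force: [0.5, 0.1, 0.1]
grip_width: 0.0
0.2198166816244351 0.2133098697823636 [0.46 0.07 0.07] 0.09695972414946086
```

```bash
python3 -m handwheel '[[[-0.002,0.010,0,0,0,0.045,0],[-0.002,0.010,0,0,0,0.045,0],[-0.003,0.009,0,0,0,0.045,0],[-0.003,0.010,0,0,0,0.045,0],[-0.004,0.009,0,0,0,0.045,0],[-0.004,0.009,0,0,0,0.045,0],[-0.005,0.009,0,0,0,0.045,0],[-0.005,0.009,0,0,0,0.045,0],[-0.005,0.008,0,0,0,0.045,0],[-0.006,0.009,0,0,0,0,0]]]'; python3 - <<'E'
from bench import r
import numpy as np,cv2
o=r.get_obs();e=o["tcp_pos"][:2]-np.array([.3431,-.004]);print(np.hypot(*e),(np.arctan2(e[1],e[0])+.7908)*.22,o["contact_force"].round(2),o["tcp_pos"][2])
p,d=r.grab_frame("side"); cv2.imwrite("pics/side3.png",cv2.resize(p[100:360,200:460,::-1],(600,600)))
p,d=r.grab_frame("scene"); cv2.imwrite("pics/scene3.png",cv2.resize(p[100:300,140:440,::-1],(750,500)))
E
```

```text
clock: 7.02
tcp_pos: [0.5199, 0.1266, 0.0969]
orientation: [-1.457, -2.783, -0.0]
contact_force: [0.5, -0.3, -0.7]
grip_width: -0.0
0.21979528888510633 0.31399442158881696 [ 0.5  -0.34 -0.69] 0.09693148166159166
```

View pics/side3.png

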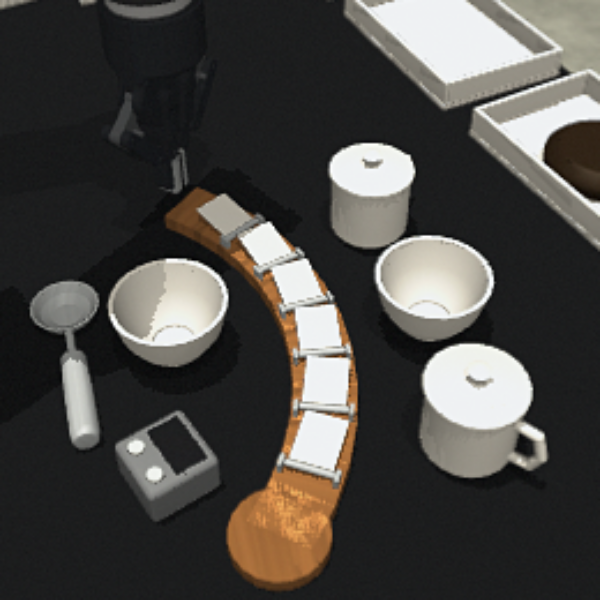

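View pics/scene3.png

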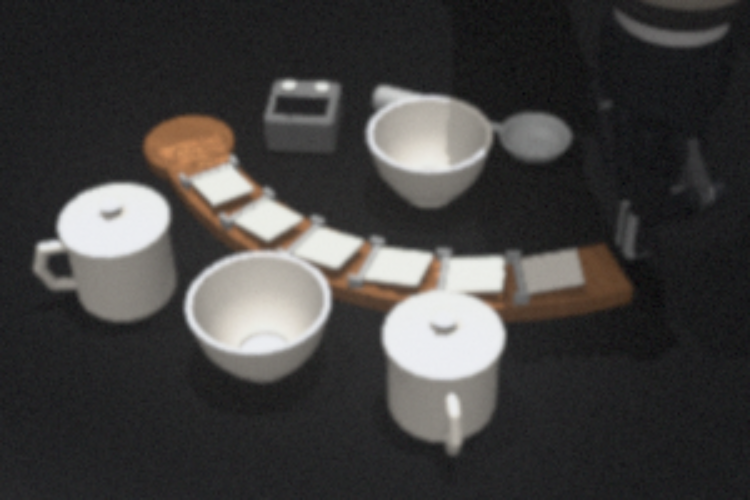

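Both views show all six flags lying down (side crop, from (320,445) to (225,215)), with the cups, bowls, spoon and timer still in place. The fingers are past the square end, so I'll lift away and run the final check.

```bash
python3 -m handwheel '[[[-0.004,0.008,0.01,0,0,0,0],[0,0.01,0.03,0,0,0,0],[0,0.01,0.03,0,0,0,0],[0,0.01,0.03,0,0,0,0],[0,0.01,0.03,0,0,0,0],[0,0,0,0,0,0,0],[0,0,0,0,0,0,0]]]'; python3 - <<'E'
from bench import r
from h import *
C=np.array([.3431,-.004])
for n in ("side","scene"):
    p,d=r.grab_frame(n);W=world(r.get_calibration(n),d);W0=np.load(f"pics/W{n}.npy")
    w=W.reshape(-1,3); e=w[:,:2]-C; a=(np.arctan2(e[:,1],e[:,0])+.7908)*.22; rr=np.hypot(e[:,0],e[:,1])
    for i in range(6):
        k=(abs(rr-.22)<.012)&(a>i*.048+.003)&(a<i*.048+.044)&(w[:,2]<.07); print(n,i+1,k.sum(),"max z",np.percentile(w[k,2],99).round(4) if k.any() else None)
    for l in ("rail","cup_a","bowl_a","timer","spoon"):
        for m in r.masks_of(l,n):
            q=W[m["pixels"]];q=q[~np.isnan(q[:,0])]
            if m["p"]>.5: print(n,l,round(m["p"],2),m["at"],np.median(q,0).round(3),q.min(0).round(3),q.max(0).round(3))
E
```

```text
clock: 7.7
tcp_pos: [0.5173, 0.175, 0.2294]
orientation: [1.46, 2.779, 0.006]
contact_force: [-0.2, -0.2, -0.1]
grip_width: 0.0
side 1 342 max z 0.024
side 2 295 max z 0.0239
side 3 257 max z 0.0236
side 4 233 max z 0.0239
side 5 206 max z 0.0239
side 6 194 max z 0.024
side rail 0.61 [327.9, 275.4] [ 0.523 -0.122  0.012] [ 0.43  -0.222 -0.003] [0.582 0.132 0.026]
side cup_a 0.92 [406.3, 276.8] [ 0.594 -0.195  0.062] [ 0.569 -0.23  -0.002] [ 0.676 -0.116  0.079]
side bowl_a 0.83 [386.9, 225.1] [ 0.646 -0.068  0.032] [ 0.596 -0.123 -0.002] [ 0.677 -0.04   0.051]
side bowl_a 0.79 [272.0, 235.1] [ 0.464 -0.001  0.031] [ 0.421 -0.059 -0.002] [0.501 0.024 0.051]
side timer 0.89 [272.0, 300.6] [ 0.416 -0.128  0.029] [ 0.391 -0.146 -0.003] [ 0.448 -0.073  0.033]
side spoon 0.72 [233.3, 249.3] [0.391 0.012 0.012] [ 0.37  -0.076 -0.002] [0.43  0.087 0.02 ]
scene 1 238 max z 0.0247
scene 2 266 max z 0.0243
scene 3 299 max z 0.0242
scene 4 322 max z 0.0243
scene 5 309 max z 0.0244
scene 6 313 max z 0.0244
scene rail 0.79 [282.0, 202.3] [ 0.548 -0.042  0.013] [ 0.433 -0.219 -0.004] [0.634 0.129 0
[... 193 characters left out ...]
0.079]
scene cup_a 0.84 [186.2, 197.9] [ 0.62  -0.175  0.058] [ 0.521 -0.247 -0.003] [ 0.637 -0.148  0.078]
scene cup_a 0.58 [227.9, 174.6] [ 0.511 -0.149  0.02 ] [ 0.489 -0.171  0.015] [ 0.533 -0.127  0.025]
scene bowl_a 0.66 [313.5, 160.3] [ 0.445 -0.018  0.035] [ 0.38  -0.057  0.001] [0.506 0.025 0.052]
scene bowl_a 0.52 [247.6, 186.5] [ 0.538 -0.108  0.02 ] [ 0.509 -0.131  0.01 ] [ 0.561 -0.085  0.026]
scene timer 0.86 [260.5, 142.3] [ 0.437 -0.114  0.028] [ 0.358 -0.154 -0.001] [ 0.449 -0.09   0.034]
scene timer 0.59 [350.3, 155.4] [0.391 0.043 0.009] [ 0.347 -0.08  -0.003] [0.441 0.074 0.05 ]
scene spoon 0.86 [352.2, 154.8] [0.391 0.044 0.01 ] [ 0.376 -0.074 -0.001] [0.428 0.074 0.021]
```

All the flags' tops are at about 24 mm, which puts them near 1.3 rad. Nothing else has moved by more than the measurement noise.

```bash
python3 -c "
from bench import r
print(r.hand_in())"
```

```text
the job is handed in; nothing more can be done
None
```

I folded all six flags down in one low stroke from the round pad, with the fingers shut, then lifted clear past the square end and handed the job in. The clock read 7.7 s after the last move; the hand-in gave no verdict.

- **Stroke:** the fingertips ran about 24 mm above the table, within 1 mm of the row's centreline wherever I checked. I paused briefly about four times to read the state. The wrist force read under 1 N at each pause; I did not read it in between.
- **Flags:** in both camera views the highest point of every flag is about 24 mm, which puts each at about 1.3 rad. I saw flag 1 go down on its own; I did not picture flags 2 to 5 folding one by one.
- **Everything else:** the timer, both bowls, the spoon and the rail match their starting positions to within a few millimetres. The cups match too, compared mainly in the scene view.
- **Disagreements:** the detector gave a few false labels, such as a cup tagged as rail and lying flags tagged as cup or bowl. The spoon's mid-point shifted 6 mm in the side view. I put that down to its mask changing, because the scene view shows it unmoved.

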